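# Plug in the interlock test pin and hold the chamber lid at its balance point

### The job

Take the test pin with the round head from the wooden rack, push it fully home in the middle opening of the grey terminal block and let go of it. Then take the bar of the laser chamber's lid handle between the fingers, swing the lid up to its balance point, where it stands upright and would fall neither way, without letting it tip over beyond, and finish still gripping the bar and holding the lid still there so that the lid switch can be set. Leave the other pin and the rest of the bench as they are.

Things in the scene. Friction and masses are not known exactly. Their poses are not given: they have to be found in the camera images.
- chamber: the laser sample chamber, an open-topped grey metal box 120 mm (x) by 180 mm (y) by 85 mm high, fixed to the bench, its hinged lid closed at the start. Origin: centre of its underside. Its -x side is the front (towards the robot, where the lid's handle sticks out), +x the hinge side, z up; its yaw varies.
- hinge_mid (a point): middle of the lid's hinge axis, over the top far (+x) edge of the chamber, 60 mm along the chamber's +x from its origin and 90 mm above the bench. The hinge axis runs level along the chamber's y.
- lid (a joint): the lid's angle in rad: 0 closed (flat over the chamber, pointing to its -x), growing as it opens; 1.571 is upright, its balance point; 2.4 is the end stop, leaning back. Lid: a dark 120 x 180 x 8 mm frame with a window, about 0.26 kg with its handle, weight centred on the plane through the hinge axis. The hinge is almost free: off balance the lid falls shut or back.
- lid_bar (a point): the lid's handle, a steel stirrup: a round bar, 10 mm thick, 110 mm long, parallel to the hinge axis, on two 8 mm arms at its ends, 50 mm out from the lid's free edge (room for fingers on both sides). It can turn between gripping fingers. This point: middle of the bar, 170 mm from the hinge axis; 90 mm above the bench when shut, 260 mm upright. y along the bar, x from bar to hinge.
- test_pin: the test pin, at the start in an end hole of the rack: steel shank, 6 mm thick, 32 mm long, tip bevelled; on it a round black head, 16 mm diameter, 40 mm tall, by which it is gripped; 72 mm in all, 35 g. Origin: the tip's end, z up along the pin. In the rack, as in the terminal block, the head's underside rests on the block's top, 40 mm above the bench.
- spare_pin: another pin in the other end hole of the rack, same shank, but with a flat paddle head (34 x 8 x 30 mm above a round collar): not needed, stays in the rack.
- rack: the wooden pin rack, a block of 50 mm (x) by 130 mm (y) by 40 mm high, fixed, with three holes in a row along its y at -40, 0 and +40 mm, the pins in the two end ones. Origin: centre of its underside.
- terminal: the interlock terminal block, a grey plastic block of 50 mm (x) by 130 mm (y) by 40 mm high, fixed, with three openings in a row in its top along its y at -40, 0 and +40 mm. Origin: centre of its underside.
- socket (a point): centre of the mouth of the middle opening of the terminal block, in its top face, z up. The opening is 8 mm wide with a 2 mm bevelled rim, vertical and 36 mm deep, so a pin goes in until its head rests on the block.
- tape: bystander, to be left alone: a roll of paper tape, 90 mm across, 24 mm high, lying flat.
- goggles: bystander, to be left alone: laser safety goggles, about 160 mm wide, 43 mm high.
- mouse: bystander, to be left alone: a computer mouse, 100 x 58 x 26 mm.
- screwdriver: bystander, to be left alone: a screwdriver lying down.
- screw_jar: bystander, to be left alone: a jar, 52 mm across, 60 mm high.
- plywood: bystander, to be left alone: a plywood blank, 140 x 100 x 6 mm.
- battery_box: bystander, to be left alone: a closed box, 60 x 90 x 40 mm.

How it is judged (in metres and radians):
On the way, in this order (a step that is already met when the one before it is completed fails the run):
1. the test pin is fully home in the middle opening of the terminal block and let go (z of test_pin in the frame of socket below -0.028 m and horizontal distance between test_pin and socket below 0.004 m and angle between test_pin's own z axis and vertical below 0.1 rad and contact force between the fingers and test_pin below 0.1 N), for 0.2 s.
2. the lid is held still at its balance point by its bar (value of joint lid between 1.471 and 1.671 rad and velocity of joint lid between -0.1 and 0.1 rad/s and contact force between the fingers and lid above 1 N), for 0.3 s.
At the end, for the whole second after the job is handed in: The test pin stands in the middle opening, within 4 mm of fully home, 4 mm of the opening's axis and 0.1 rad of upright; the lid is within 0.1 rad of upright (1.571 rad), moving slower than 0.1 rad/s, its handle gripped by the fingers with more than 1 N (all of step 2 and z of test_pin in the frame of socket below -0.028 m and horizontal distance between test_pin and socket below 0.004 m and angle between test_pin's own z axis and vertical below 0.1 rad); the arm keeps its last pose, push and grip.
It fails at once if the lid tips over beyond its balance point (more than 0.35 rad beyond upright) (value of joint lid above 1.92 rad).
It fails at once if the spare pin is moved by more than 20 mm (distance of spare_pin from where it was at the start of the episode above 0.02 m).
It fails at once if a bystander is moved by more than 40 mm (distance of any of tape, goggles, mouse, screwdriver, screw_jar, plywood, battery_box from where it was at the start of the episode above 0.04 m).
It also fails if it takes over 58 s, if anything falls off the work surface, if the arm or the gripper's body presses on something with over 40 N, if the wrist force passes 120 N, or if a joint passes its speed limit or range.

### The arm

A 6-joint arm with a two-finger parallel gripper is mounted at the origin on the work surface. World frame = base frame: x ahead of the robot, y to its left, z up, the work surface at z = 0. Lengths are in m, angles in degrees, forces in N, time in s.
With the tool pointing down it reaches from about 0.425 to 0.95 m from the base axis. Payload 14.7 kg.
Tool frame: the origin (TCP) lies midway between the tips of the shut fingers; the grasp point (between the pads) lies 19 mm behind it (hold_point_z is the distance from the TCP to the grasp point, in m); z points along the fingers, x is the direction in which the jaws open and shut, and the axes are right-handed (so a half turn about z gives the same grasp; the last joint's range is limited). The gripper opens to 85 mm and grips with 20 to 120 N. Pads are 22 mm wide; open, the fingers measure 114 mm over their backs; the gripper's body (76 mm by 85 mm) begins 54 mm behind the grasp point. The pads swing forward as they close: fully open they stand 13 mm farther back than shut.
Start: joints at [-69.19, 27.513, 91.461, -0, 61.026, -2.67], TCP at [0.259, -0.596, 0.231] pointing down, gripper open.
Joint ranges: [-157.49, 157.49], [-46.99, 117.5], [13.45, 153.17], [-89.5, 269.5], [5.16, 153.95], [-167.48, 167.48]. Speed limits (degrees/s): [108.29, 108.29, 136.94, 172.46, 172.46, 172.46].

### API

Orientations are given as [roll, pitch, yaw] about the fixed x, y, z axes, in that order (R = Rz(yaw) Ry(pitch) Rx(roll)).
In Python, from cell import observe, get_image, hand_in, hold_point_z gives the robot as it stands.
- The arm moves only by the tool jog_arm, never from a script. Its argument "series" is one flat list of numbers, 4 for each row, row after row: the shift along the world's x, y, z in mm, then the turn about the world's z in rad. A call has 1 to 10 rows; each row shifts and turns the pose as measured when the row begins; what a row does not reach is not made up. A row lasts 1/12 s, in which the tool goes at most 41.7 mm and 7.16 degrees, less where a joint would pass 70% of its speed; a pose out of reach is approached as far as the arm can. A call with a gripper value outside its range is refused whole. "hand" is the opening, from -1 (shut) to 1 (fully open), so that 0 is half open, set as the call begins (left out, the last holds). The fingers move at their own pace and stop on an object; "force" is the grip in N (left out, the last holds). Time passes only in rows, so rows that do not move let the fingers close. It gives the time, the measured TCP pose, the force and the opening at its end, in the units of the state.
- observe(): the state, without advancing time (a new reading comes with each control period).
- get_image(name): name is "scene" or "top" or "wrist"; returns a dict with "img" (420x560x3 uint8, red, green, blue), "K" (3x3 intrinsics, pixels), "R" (3x3) and "t" (3): a world point X has camera coordinates R X + t; the wrist camera has in their place "tool_from_camera" (4x4, takes a point from camera to tool coordinates, whose origin is the TCP and whose axes are the tool frame's). Camera axes: x right, y down, z forward; pixel columns grow to the right and rows downward; lengths in m; the calibration is good to about 2 mm. A picture is of the moment at which its call begins: read the wrist's pose just before it. There is no depth.
- hand_in(): hands the job in, once; it reports no verdict.
The state is a dict: "clock": time; "joint_pos": joint angles; "joint_vel": joint speeds; "tau": joint torques, N m; "ee_pos": TCP position; "orientation": TCP orientation; "wrist_force": force on the tool from outside, world axes, zero at the start; "torque": the same for the moment, N m; "grip_width": finger opening in m.
Only numpy, scipy, OpenCV 4.12 (cv2) and the standard library are available. Lean on these libraries where they do the work, as an engineer would, in place of code of your own. Each camera call takes 0.05 s, during which the arm holds its last target.

## Working session

There is one attempt and no reset: what is moved stays moved. The work goes in short steps, Python scripts to look and compute and a tool call to move; the robot and the scene stay as the last step left them, time stands still between calls to the robot, and variables do not carry over. Pictures are saved under pics/ and viewed, and the job is handed in when it is done.

Besides the shell and the picture viewer there is one more tool, called after "Emit:" by a JSON object that holds its "api" and its "payload", one argument or row to a line. jog_arm: Moves the arm, as the interface text tells. Its arguments: {"type":"object","properties":{"series":{"type":"array","items":{"type":"number"}},"hand":{"type":"number"},"force":{"type":"number"}},"required":["series"]}

```bash
mkdir -p pics; python3 - <<'E'
from cell import *
import cv2
print(observe(), hold_point_z)
for n in ["top","scene"]:
    d=get_image(n); cv2.imwrite(f"pics/{n}0.png",d["img"][:,:,::-1]); print(n,d["K"],d["R"],d["t"])
E
```

```text
{'clock': 0.0, 'joint_pos': array([-6.91890363e+01,  2.75494856e+01,  9.14923786e+01, -9.88838539e-04,
        6.10272162e+01, -2.66978394e+00]), 'joint_vel': array([ 0.03261958,  0.04348911, -0.06126038, -0.08156869,  0.0025615 ,
       -0.06000163]), 'tau': array([-5.70719552e-03, -9.50655484e+01, -4.30188239e+01, -1.56685546e-04,
        1.23245374e-02,  1.46046873e-04]), 'ee_pos': array([ 0.25885883, -0.59579041,  0.23068551]), 'orientation': array([-1.79997646e+02,  6.90455725e-02, -6.65187714e+01]), 'wrist_force': array([-0.29402769, -0.52608036,  0.0118035 ]), 'torque': array([-0.00563378, -0.03441806,  0.04152474]), 'grip_width': 0.08532807658584102} 0.0187
top [[473.38576801   0.         278.45486491]
 [  0.         473.38576801 208.03999197]
 [  0.           0.           1.        ]] [[-0.0223809  -0.99972319  0.0072558 ]
 [-0.99456904  0.02152646 -0.10182847]
 [ 0.10164409 -0.00949541 -0.99477551]] [0.05668704 0.55181288 1.46465003]
scene [[410.64835657   0.         280.59211529]
 [  0.         410.64835657 204.54385415]
 [  0.           0.           1.        ]] [[-0.46784142  0.8837994   0.00479861]
 [ 0.63945273  0.3422339  -0.68845927]
 [-0.61010214 -0.31902128 -0.72525913]] [ 0.19127655 -0.31862157  1.39781575]
```

View pics/top0.png

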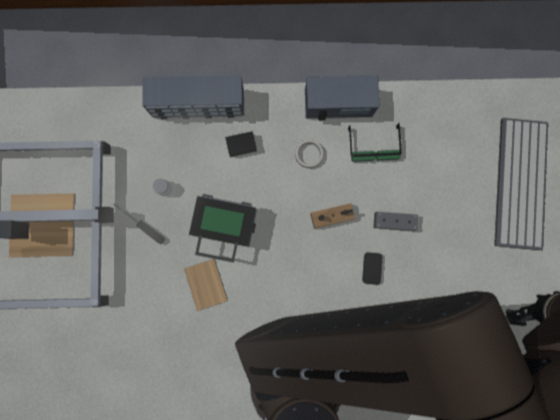

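View pics/scene0.png

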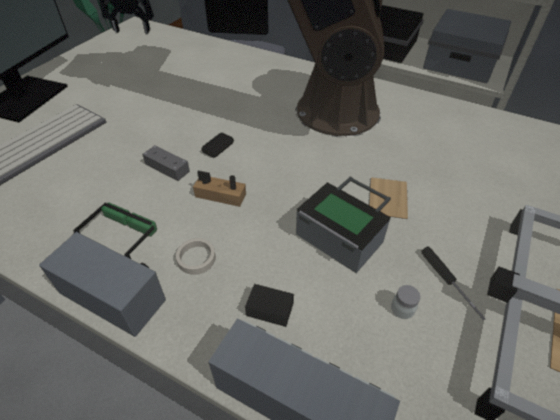

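```bash
cat > h.py <<'E'
import numpy as np, cv2
from cell import *
def ray(d,u,v,z):
    r=d["R"].T@np.linalg.inv(d["K"])@np.array([u,v,1.]); c=-d["R"].T@d["t"]
    return c+r*(z-c[2])/r[2]
def proj(d,X):
    p=d["K"]@(d["R"]@np.array(X,float)+d["t"]); return p[:2]/p[2]
E
python3 - <<'E'
import cv2
a=cv2.imread("pics/top0.png")[190:265,300:430]; cv2.imwrite("pics/z1.png",cv2.resize(a,None,fx=6,fy=6,interpolation=2))
a=cv2.imread("pics/top0.png")[185:275,170:280]; cv2.imwrite("pics/z2.png",cv2.resize(a,None,fx=6,fy=6,interpolation=2))
a=cv2.imread("pics/scene0.png")[130:220,130:260]; cv2.imwrite("pics/z3.png",cv2.resize(a,None,fx=6,fy=6,interpolation=2))
E
```

```text
(no output)
```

View pics/z1.png

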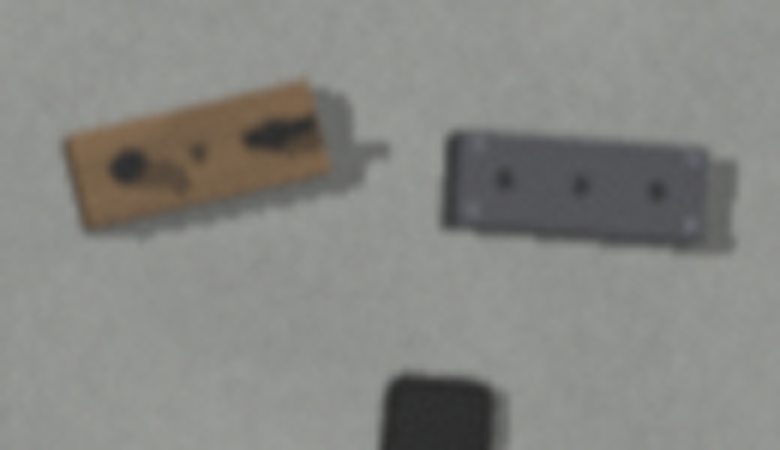

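View pics/z2.png

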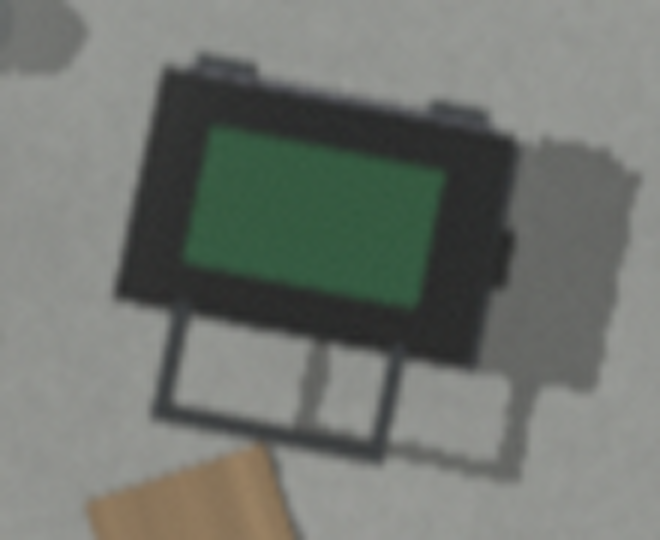

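View pics/z3.png

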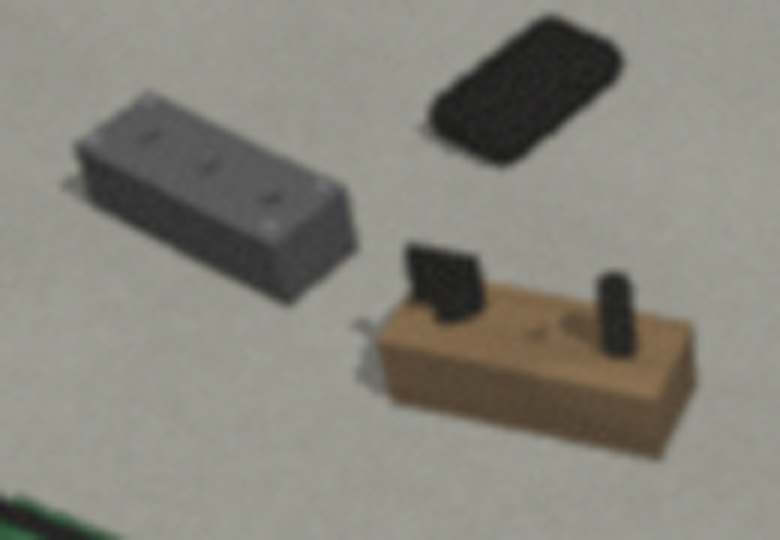

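```bash
python3 - <<'E'
from h import *
d=get_image("top")
def P(x,y,u0,v0,z): return ray(d,u0+(x+.5)/6-.5,v0+(y+.5)/6-.5,z)
f=lambda L,z,u0,v0:print(np.array([P(x,y,u0,v0,z) for x,y in L]).round(4).tolist())
print("rack corners"); f([(65,140),(305,80),(330,170),(90,232),(198,154)],.04,300,190)
print("pin head top"); f([(128,165)],.078,300,190)
print("term holes, ends"); f([(505,180),(581,185),(657,191),(460,130),(708,147),(705,245),(455,228)],.04,300,190)
print("lid"); f([(165,68),(518,140),(475,367),(117,297)],.094,170,185)
print("bar"); f([(158,412),(380,452)],.09,170,185)
d2=get_image("scene")
def P2(x,y,z): return ray(d2,130+(x+.5)/6-.5,130+(y+.5)/6-.5,z).round(4)
print("scene term hole",P2(209,166,.04),"rack hole",P2(537,334,.04),"pin top",P2(613,282,.08),"pin base",P2(622,350,.04))
o=observe(); print(o["clock"],o["ee_pos"])
E
```

```text
rack corners
[[0.5342, -0.0549, 0.04], [0.563, -0.1812, 0.04], [0.5155, -0.1925, 0.04], [0.486, -0.0665, 0.04], [0.5254, -0.124, 0.04]]
pin head top
[[0.5174, -0.0836, 0.078]]
term holes, ends
[[0.5083, -0.2835, 0.04], [0.5049, -0.323, 0.04], [0.5009, -0.3625, 0.04], [0.535, -0.2612, 0.04], [0.5233, -0.3903, 0.04], [0.4722, -0.3861, 0.04], [0.4839, -0.2563, 0.04]]
lid
[[0.5882, 0.2898, 0.094], [0.548, 0.113, 0.094], [0.4349, 0.1364, 0.094], [0.4737, 0.3142, 0.094]]
bar
[[0.4162, 0.2948, 0.09], [0.3939, 0.1845, 0.09]]
scene term hole [ 0.5042 -0.3223  0.04  ] rack hole [ 0.5268 -0.1219  0.04  ] pin top [ 0.5176 -0.0843  0.08  ] pin base [ 0.5176 -0.0835  0.04  ]
0.2 [ 0.25890858 -0.59594749  0.23091617]
```

Emit:
{"api": "jog_arm", "payload": {
  "series": [17, 34, 0, 0.11, 17, 34, 0, 0.11, 17, 34, 0, 0.11, 17, 34, 0, 0.11, 17, 34, 0, 0.11, 17, 34, 0, 0.11, 17, 34, 0, 0.11, 17, 34, 0, 0.11, 17, 34, 0, 0.11, 17, 34, 0, 0.11],
  "hand": 0.2,
  "force": 40
}}

```text
clock: 1.03
ee_pos: [0.4289, -0.2473, 0.2292]
orientation: [179.9, -0.1, -1.4]
wrist_force: [0.4, -0.3, 0.1]
grip_width: 0.0514
```

Emit:
{"api": "jog_arm", "payload": {
  "series": [17, 32, 0, 0.06, 17, 32, 0, 0.06, 17, 32, 0, 0.06, 17, 32, 0, 0.05, 15, 28, 0, 0.02, 0, 0, 0, 0]
}}

```text
clock: 1.53
ee_pos: [0.5164, -0.0771, 0.2298]
orientation: [179.9, -0.2, 14.4]
wrist_force: [0.3, 0.7, -1.3]
grip_width: 0.0514
```

```bash
cat > w.py <<'E'
from h import *
from scipy.spatial.transform import Rotation as Ro
import sys
def wrist():
    o=observe(); d=get_image("wrist")
    T=np.eye(4); T[:3,:3]=Ro.from_euler("xyz",o["orientation"],degrees=True).as_matrix(); T[:3,3]=o["ee_pos"]
    M=np.linalg.inv(T@d["tool_from_camera"]); d["R"]=M[:3,:3]; d["t"]=M[:3,3]; return o,d
E
python3 - <<'E'
from w import *
o,d=wrist(); print(o["ee_pos"],o["orientation"],o["clock"])
for X in [(.5175,-.0838,.08),(.5175,-.0838,.04),(.526,-.123,.04),(.5046,-.3226,.04)]: print(proj(d,X))
np.savez("w1.npz",**{k:d[k] for k in ("K","R","t")})
cv2.imwrite("pics/w1.png",d["img"][:,:,::-1])
E
```

```text
[ 0.51635985 -0.07712074  0.22984952] [179.94311908  -0.19493483  14.41264382] 1.5333
[279.83191299 199.63488282]
[279.71214603 187.45655954]
[278.19750912 226.78165966]
[217.39185341 379.30355805]
```

View pics/w1.png

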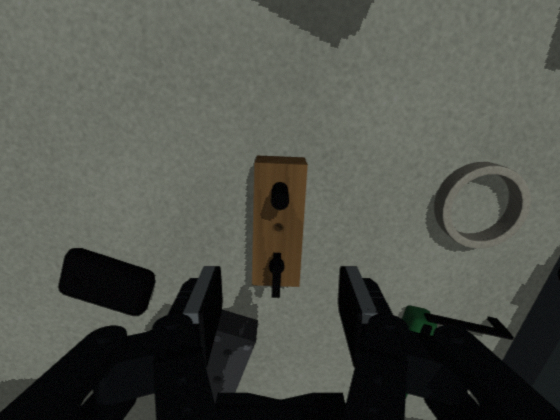

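```bash
python3 - <<'E'
import cv2
a=cv2.imread("pics/w1.png")[150:300,230:330]; cv2.imwrite("pics/w1z.png",cv2.resize(a,None,fx=4,fy=4,interpolation=2))
E
```

```text
(no output)
```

View pics/w1z.png

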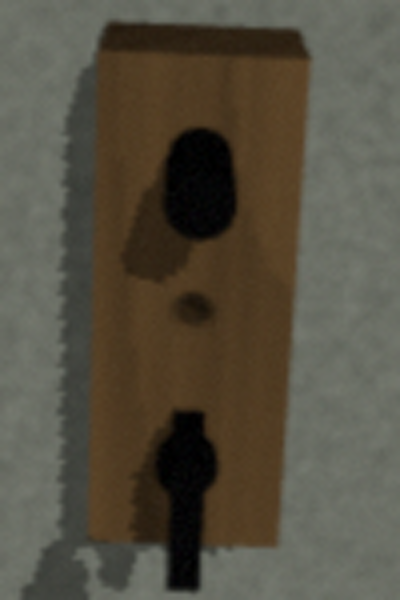

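Emit:
{"api": "jog_arm", "payload": {
  "series": [1, -7, -20, -0.02, 0, 0, -35, 0, 0, 0, -35, 0, 0, 0, -30, 0, 0, 0, -20, 0, 0, 0, 0, 0]
}}

```text
clock: 2.08
ee_pos: [0.5164, -0.0886, 0.087]
orientation: [179.7, -0.4, 13.2]
wrist_force: [-2.7, -0.4, 0.6]
grip_width: 0.0511
```

Emit:
{"api": "jog_arm", "payload": {
  "series": [1, 4, -12, 0, 0, 0, -16, 0, 0, 0, -8, 0, 0, 0, 0, 0, 0, 0, 0, 0]
}}

```text
clock: 2.5
ee_pos: [0.5169, -0.0879, 0.0525]
orientation: [179.7, -0.4, 12.9]
wrist_force: [-0.0, -0.9, 0.5]
grip_width: 0.051
```

Emit:
{"api": "jog_arm", "payload": {
  "series": [0, 4, -4, 0, 0, 0, -1, 0, 0, 0, 0, 0]
}}

```text
clock: 2.75
ee_pos: [0.5183, -0.0844, 0.0498]
orientation: [179.6, -0.6, 12.9]
wrist_force: [0.2, 0.6, 0.4]
grip_width: 0.0514
```

Emit:
{"api": "jog_arm", "payload": {
  "series": [0, 0, -2, 0, 0, 0, 0, 0, 0, 0, 0, 0, 0, 0, 0, 0, 0, 0, 0, 0, 0, 0, 0, 0],
  "hand": -1,
  "force": 50
}}

```text
clock: 3.25
ee_pos: [0.5191, -0.0844, 0.0491]
orientation: [179.6, -0.7, 12.9]
wrist_force: [0.4, -0.1, -0.5]
grip_width: 0.0145
```

```bash
python3 - <<'E'
from w import *
o,d=wrist(); print(o["ee_pos"],o["orientation"],o["clock"],o["wrist_force"])
cv2.imwrite("pics/w2.png",d["img"][:,:,::-1])
E
```

```text
[ 0.51909608 -0.08436489  0.04906546] [179.5618522   -0.68198499  12.915231  ] 3.25 [ 0.43102569 -0.11001558 -0.54010535]
```

View pics/w2.png

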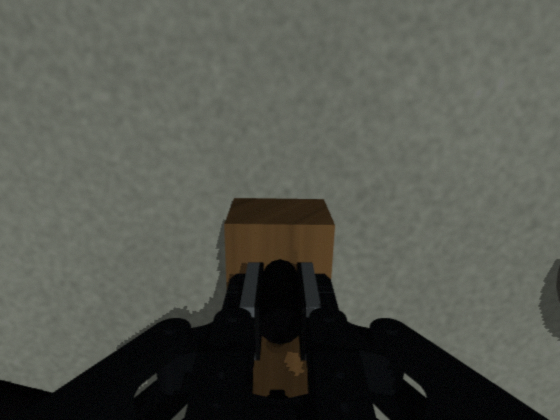

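Emit:
{"api": "jog_arm", "payload": {
  "series": [0, 0, 0, 0, 0, 0, 15, 0, 0, 0, 25, 0, 0, 0, 35, 0, 0, 0, 35, 0, 0, 0, 20, 0, 0, 0, 0, 0]
}}

```text
clock: 3.88
ee_pos: [0.5168, -0.0839, 0.1824]
orientation: [179.7, -0.4, 12.9]
wrist_force: [1.2, -0.7, 0.3]
grip_width: 0.0145
```

```bash
python3 - <<'E'
from w import *
o,d=wrist(); print(o["ee_pos"],o["orientation"],o["clock"],o["wrist_force"],o["grip_width"])
cv2.imwrite("pics/w3.png",d["img"][:,:,::-1])
E
```

```text
[ 0.51675561 -0.0839093   0.18242465] [179.69161701  -0.41294565  12.90745203] 3.8833 [ 1.18227369 -0.65726657  0.30951398] 0.014530231766775382
```

View pics/w3.png

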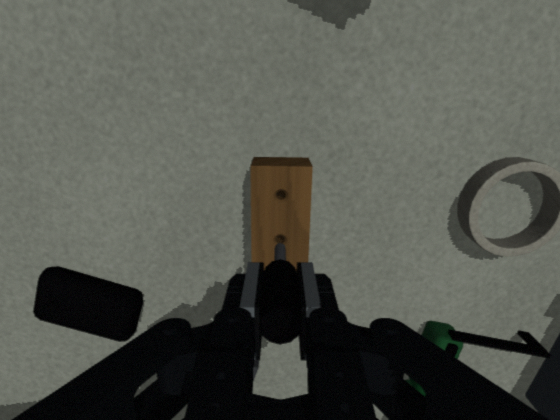

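```bash
python3 - <<'E'
from w import *
import cv2
a=cv2.imread("pics/w3.png")[170:300,230:330]; cv2.imwrite("pics/w3z.png",cv2.resize(a,None,fx=5,fy=5,interpolation=2))
o,d=wrist(); 
for v in (237,239,241,243): print(ray(d,280,v,o["ee_pos"][2]-.041)-o["ee_pos"])
print(proj(d,(.5175,-.0838,.04)))
E
```

```text
[-0.00167246  0.00435734 -0.041     ]
[-0.00140732  0.00319757 -0.041     ]
[-0.00114115  0.00203331 -0.041     ]
[-0.00087395  0.00086454 -0.041     ]
[281.38983286 194.42451256]
```

View pics/w3z.png

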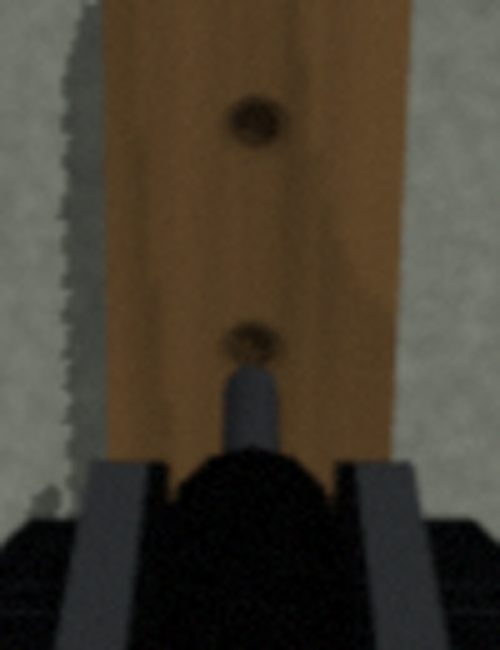

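Emit:
{"api": "jog_arm", "payload": {
  "series": [-2, -20, 0, 0, -2, -35, 0, 0, -2, -35, 0, 0, -2, -35, 0, 0, -2, -35, 0, 0, -2, -35, 0, 0, 0, -28, 0, 0, 0, -10, 0, 0, 0, 0, 0, 0]
}}

```text
clock: 4.73
ee_pos: [0.4953, -0.3229, 0.165]
orientation: [-179.5, 0.5, 13.1]
wrist_force: [-0.6, -0.1, -0.1]
grip_width: 0.0145
```

Emit:
{"api": "jog_arm", "payload": {
  "series": [9, 0, 0, 0, 0, 0, 0, 0, 0, 0, 0, 0]
}}

```text
clock: 4.98
ee_pos: [0.5036, -0.3203, 0.1617]
orientation: [-179.3, 0.7, 13.1]
wrist_force: [0.3, 0.4, -0.5]
grip_width: 0.0143
```

```bash
python3 - <<'E'
from w import *
o,d=wrist(); print(o["ee_pos"],o["orientation"],o["clock"],o["wrist_force"],o["grip_width"])
cv2.imwrite("pics/w4.png",cv2.resize(d["img"][140:300,200:360,::-1],None,fx=4,fy=4,interpolation=2))
print(proj(d,(.5046,-.3226,.04)))
E
```

```text
[ 0.50360947 -0.32031564  0.16168393] [-179.26023897    0.71015298   13.07462523] 4.9833 [ 0.31851708  0.38454913 -0.46659215] 0.014295336918114309
[283.71730592 206.9689298 ]
```

View pics/w4.png

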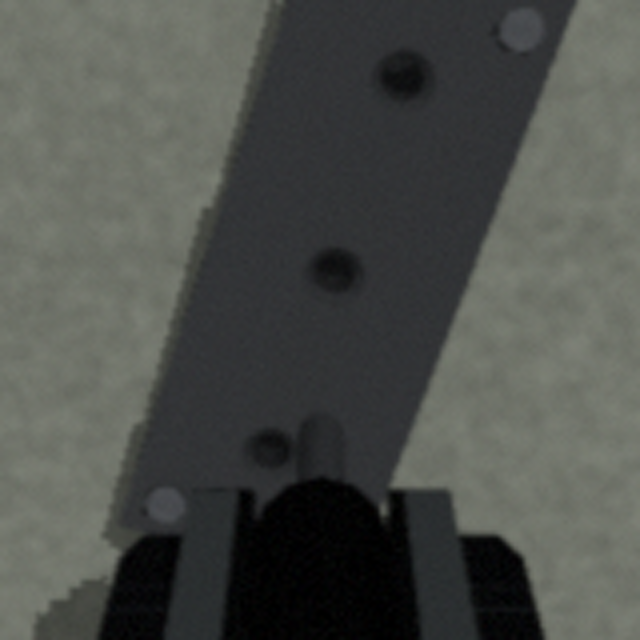

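```bash
cat > tip.py <<'E'
from w import *
def tip():
    o=observe(); R=lambda e: Ro.from_euler("xyz",e,degrees=True).as_matrix()
    t=o["ee_pos"]+R(o["orientation"])@R([179.69,-.41,12.907]).T@np.array([-.0008,.0003,-.041])
    print("tip",t.round(4),"err mm",((np.array([.5046,-.3227,.04])-t)*1e3).round(1),"tool",o["ee_pos"].round(4),o["orientation"].round(2),"F",o["wrist_force"].round(1),o["grip_width"].round(4),o["clock"])
if __name__=="__main__": tip()
E
python3 tip.py
```

```text
Traceback (most recent call last):
  File "tip.py", line 6, in <module>
    if __name__=="__main__": tip()
                             ~~~^^
  File "tip.py", line 5, in tip
    print("tip",t.round(4),"err mm",((np.array([.5046,-.3227,.04])-t)*1e3).round(1),"tool",o["ee_pos"].round(4),o["orientation"].round(2),"F",o["wrist_force"].round(1),o["grip_width"].round(4),o["clock"])
                                                                                                                                                                        ^^^^^^^^^^^^^^^^^^^^^
AttributeError: 'float' object has no attribute 'round'
```

```bash
sed -i 's/o\["grip_width"\].round(4)/round(o["grip_width"],4)/' tip.py; python3 tip.py
```

```text
tip [ 0.5021 -0.3193  0.1208] err mm [  2.5  -3.4 -80.8] tool [ 0.5038 -0.3202  0.1618] [-179.27    0.69   13.1 ] F [-0.8  0.2 -0.5] 0.0144 5.0333
```

Emit:
{"api": "jog_arm", "payload": {
  "series": [2, -3, -20, 0, 0, 0, -25, 0, 0, 0, -14, 0, 0, 0, 0, 0, 0, 0, 0, 0]
}}

```text
clock: 5.45
ee_pos: [0.508, -0.318, 0.1025]
orientation: [-179.4, 0.6, 13.5]
wrist_force: [1.4, 0.6, -0.6]
grip_width: 0.0145
```

```bash
python3 tip.py
```

```text
tip [ 0.5064 -0.3172  0.0616] err mm [ -1.8  -5.5 -21.6] tool [ 0.508  -0.318   0.1025] [-179.35    0.59   13.48] F [ 1.4  0.6 -0.6] 0.0145 5.45
```

Emit:
{"api": "jog_arm", "payload": {
  "series": [-2, -5, -4, 0, 0, 0, 0, 0, 0, 0, 0, 0]
}}

```text
clock: 5.7
ee_pos: [0.507, -0.3226, 0.1004]
orientation: [-179.4, 0.5, 13.6]
wrist_force: [0.3, -0.7, 1.3]
grip_width: 0.0143
```

```bash
python3 tip.py
```

```text
tip [ 0.5054 -0.3218  0.0594] err mm [ -0.8  -0.9 -19.4] tool [ 0.507  -0.3226  0.1004] [-179.43    0.52   13.6 ] F [ 0.3 -0.7  1.3] 0.0143 5.7
```

Emit:
{"api": "jog_arm", "payload": {
  "series": [-1, -1, -8, 0, 0, 0, -5, 0, 0, 0, 0, 0, 0, 0, 0, 0]
}}

```text
clock: 6.03
ee_pos: [0.5066, -0.3246, 0.088]
orientation: [-179.6, 0.4, 13.6]
wrist_force: [-0.1, 0.3, -0.1]
grip_width: 0.0146
```

```bash
python3 - <<'E'
from tip import *
tip()
o,d=wrist()
cv2.imwrite("pics/w5.png",cv2.resize(d["img"][140:300,200:360,::-1],None,fx=4,fy=4,interpolation=2))
print(proj(d,(.5046,-.3227,.04)))
E
```

```text
tip [ 0.5051 -0.3239  0.047 ] err mm [-0.5  1.2 -7. ] tool [ 0.5066 -0.3246  0.088 ] [-179.57    0.4    13.57] F [-0.1  0.3 -0.1] 0.0146 6.0333
[279.47774122 236.88668646]
```

View pics/w5.png

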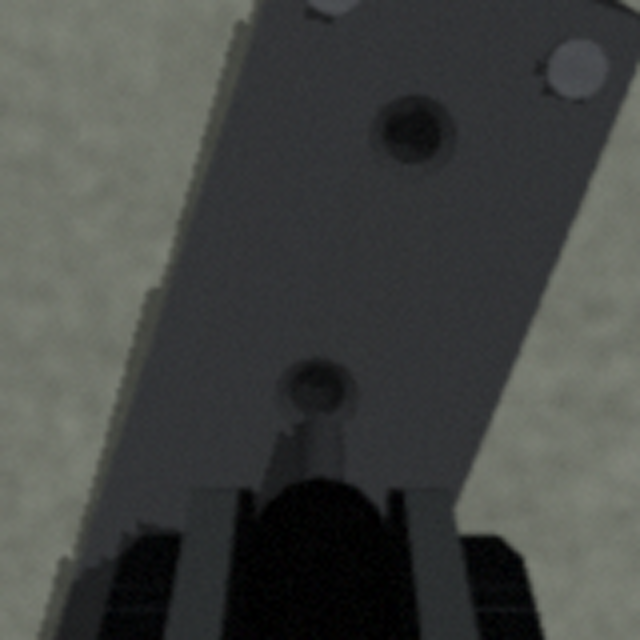

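```bash
python3 - <<'E'
from tip import *
o,d=wrist()
print(proj(d,(.5046,-.3227,.047)),proj(d,(.5051,-.3239,.047)),ray(d,280.4,245,.047))
E
```

```text
[279.41386345 241.74806405] [279.78672089 243.89858065] [ 0.50558346 -0.32446111  0.047     ]
```

Emit:
{"api": "jog_arm", "payload": {
  "series": [-1, 2, -2, 0, 0, 0, -2, 0, 0, 0, 0, 0]
}}

```text
clock: 6.38
ee_pos: [0.5057, -0.3225, 0.0841]
orientation: [-179.6, 0.4, 13.6]
wrist_force: [-0.7, -0.8, -0.8]
grip_width: 0.0145
```

```bash
python3 tip.py
```

```text
tip [ 0.5042 -0.3218  0.0431] err mm [ 0.4 -0.9 -3.1] tool [ 0.5057 -0.3225  0.0841] [-179.59    0.38   13.57] F [-0.7 -0.8 -0.8] 0.0145 6.3833
```

Emit:
{"api": "jog_arm", "payload": {
  "series": [0, 0, -4, 0, 0, 0, -4, 0, 0, 0, -3, 0, 0, 0, 0, 0]
}}

```text
clock: 6.72
ee_pos: [0.5058, -0.3224, 0.072]
orientation: [-179.6, 0.4, 13.6]
wrist_force: [0.2, -0.2, 0.1]
grip_width: 0.0146
```

```bash
python3 tip.py
```

```text
tip [ 0.5044 -0.3218  0.031 ] err mm [ 0.2 -0.9  9. ] tool [ 0.5058 -0.3224  0.072 ] [-179.61    0.37   13.58] F [ 0.2 -0.2  0.1] 0.0146 6.7167
```

In the hole (tip 9 mm below the face, no force). Continue: the home TCP height is about 0.049.

Emit:
{"api": "jog_arm", "payload": {
  "series": [0, 0, -5, 0, 0, 0, -5, 0, 0, 0, -5, 0, 0, 0, -4, 0, 0, 0, -3, 0, 0, 0, 0, 0]
}}

```text
clock: 7.22
ee_pos: [0.5061, -0.3227, 0.0488]
orientation: [-179.6, 0.3, 13.6]
wrist_force: [-4.6, 2.4, 18.1]
grip_width: 0.0144
```

```bash
python3 tip.py
```

```text
tip [ 0.5047 -0.322   0.0078] err mm [-0.1 -0.7 32.2] tool [ 0.5061 -0.3227  0.0488] [-179.64    0.34   13.58] F [-4.6  2.4 18.1] 0.0144 7.2167
```

Emit:
{"api": "jog_arm", "payload": {
  "series": [0, 0, 0, 0, 0, 0, 0, 0, 0, 0, 0, 0, 0, 0, 0, 0, 0, 0, 0, 0, 0, 0, 0, 0],
  "hand": 0.1
}}

```text
clock: 7.72
ee_pos: [0.5061, -0.3226, 0.0481]
orientation: [-179.6, 0.4, 13.6]
wrist_force: [-0.2, -0.1, 0.5]
grip_width: 0.0471
```

Emit:
{"api": "jog_arm", "payload": {
  "series": [0, 0, 15, 0, 0, 0, 30, 0, 0, 0, 30, 0, 0, 0, 35, 0, 0, 0, 35, 0, 0, 0, 30, 0, 0, 0, 0, 0]
}}

```text
clock: 8.3
ee_pos: [0.5029, -0.3204, 0.2276]
orientation: [-179.3, 0.6, 13.6]
wrist_force: [0.6, -0.1, 0.2]
grip_width: 0.0467
```

```bash
python3 - <<'E'
from tip import *
tip()
o,d=wrist()
cv2.imwrite("pics/w6.png",d["img"][:,:,::-1])
s=get_image("scene"); cv2.imwrite("pics/s6.png",cv2.resize(s["img"][130:220,130:260,::-1],None,fx=6,fy=6,interpolation=2))
print(proj(d,(.5046,-.3227,.08)))
E
```

```text
tip [ 0.5012 -0.3196  0.1866] err mm [   3.4   -3.1 -146.6] tool [ 0.5029 -0.3204  0.2276] [-179.3     0.63   13.57] F [ 0.6 -0.1  0.2] 0.0467 8.3
[284.37696537 197.94338452]
```

View pics/w6.png

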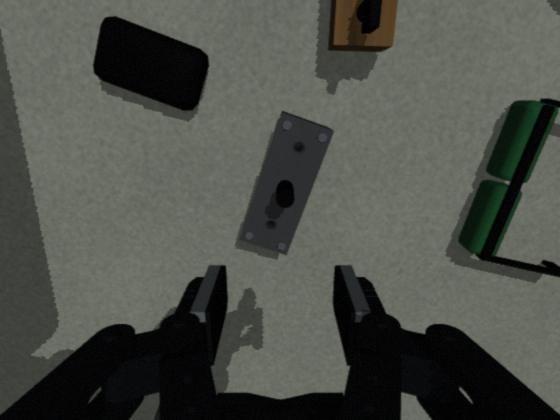

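View pics/s6.png

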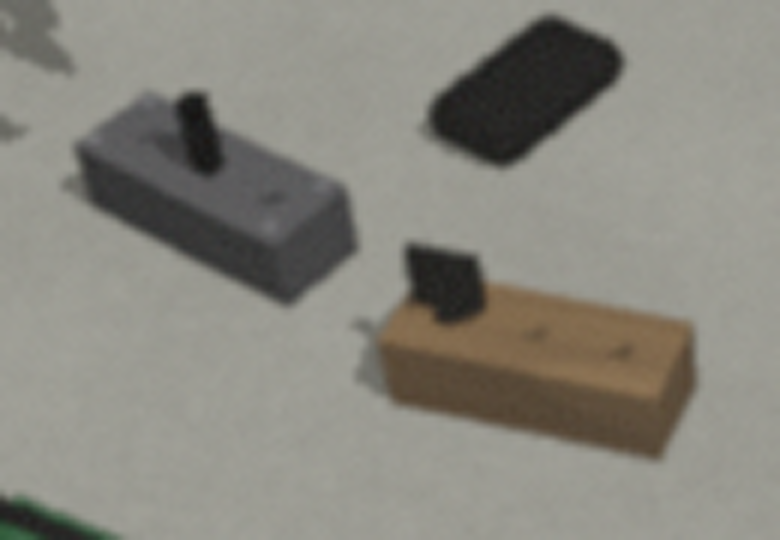

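Emit:
{"api": "jog_arm", "payload": {
  "series": [2, 25, 0, -0.03, 2, 36, 0, -0.03, 2, 38, 0, -0.03, 2, 38, 0, -0.03, 2, 38, 0, -0.03, 0, 38, 0, -0.03, 0, 38, 0, -0.03, -4, 38, 0, -0.03, -8, 38, 0, -0.03, -12, 36, 0, -0.03],
  "hand": 0
}}

```text
clock: 9.23
ee_pos: [0.4794, 0.0528, 0.2088]
orientation: [-178.9, 1.7, -5.0]
wrist_force: [0.6, 0.3, 0.2]
grip_width: 0.0427
```

Emit:
{"api": "jog_arm", "payload": {
  "series": [-13, 35, 5, -0.03, -13, 35, 5, -0.03, -13, 35, 5, -0.03, -13, 34, 0, -0.02, -10, 20, 0, 0, -4, 8, 0, 0, 0, 0, 0, 0]
}}

```text
clock: 9.82
ee_pos: [0.4005, 0.2313, 0.2147]
orientation: [-179.3, 2.6, -11.4]
wrist_force: [0.1, -0.7, 0.0]
grip_width: 0.0426
```

```bash
python3 - <<'E'
from tip import *
o,d=wrist(); print(o["ee_pos"],o["orientation"],o["clock"])
cv2.imwrite("pics/w7.png",d["img"][:,:,::-1])
import cv2
for X in [(.4162,.2948,.09),(.3939,.1845,.09),(.405,.2397,.09)]: print(proj(d,X))
np.savez("w7.npz",**{k:d[k] for k in ("K","R","t")})
E
```

```text
[0.40050467 0.2312878  0.21467572] [-179.27637756    2.60208758  -11.44120527] 9.8167
[292.92801889 115.09385202]
[291.51871033 257.92349735]
[292.10328971 190.87911663]
```

View pics/w7.png

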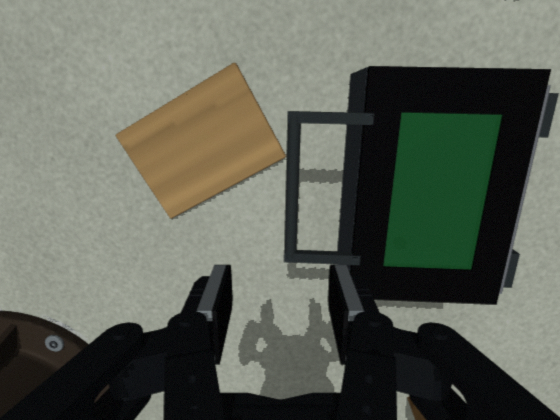

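```bash
python3 - <<'E'
from h import *
from scipy.optimize import least_squares
w=np.load("w7.npz"); t=get_image("top")
Z=lambda x,y:(170+(x+.5)/6-.5,185+(y+.5)/6-.5)
# local coords rel chamber origin
B=[(-110,57,90),(-110,-57,90)]; L=[(60,90,94),(60,-90,94),(-60,-90,94),(-60,90,94)]
obs=[(w,B[0],(294,113)),(w,B[1],(290.5,261)),(w,L[0],(549,70)),(w,L[1],(497,304)),
 (t,L[0],Z(165,68)),(t,L[1],Z(518,140)),(t,L[2],Z(475,367)),(t,L[3],Z(117,297)),(t,B[0],Z(158,412)),(t,B[1],Z(380,455))]
def f(p,ret=False):
    c,s=np.cos(p[2]),np.sin(p[2]); r=[]
    for d,l,uv in obs:
        X=(p[0]+(c*l[0]-s*l[1])/1e3,p[1]+(s*l[0]+c*l[1])/1e3,l[2]/1e3)
        r+=list((proj(d,X)-np.array(uv))*(1. if d is w else 3.))
    return np.array(r)
s=least_squares(f,[.51,.22,-.2],loss="soft_l1"); p=s.x; print(p[:2],np.degrees(p[2])); print(f(p).round(1).reshape(-1,2).tolist())
u=np.array([np.cos(p[2]),np.sin(p[2])]); print("bar",p[:2]-.11*u,"hinge",p[:2]+.06*u)
E
```

```text
[0.51162761 0.21482035] -12.443755783335394
[[-0.5, 2.9], [-1.0, -0.9], [2.6, -0.1], [0.1, 2.5], [-0.0, -1.3], [-1.0, -2.8], [-3.5, 1.3], [-1.4, 1.3], [0.6, -0.4], [1.7, 0.4]]
bar [0.40421173 0.23852328] hinge [0.57021809 0.20189148]
```

Emit:
{"api": "jog_arm", "payload": {
  "series": [4, 7, -15, -0.01, 0, 0, -20, 0, 0, 0, -25, 0, 0, 0, -20, 0, 0, 0, 0, 0]
}}

```text
clock: 10.33
ee_pos: [0.41, 0.231, 0.1318]
orientation: [-179.3, 2.4, -12.4]
wrist_force: [-1.4, -0.6, -1.8]
grip_width: 0.0425
```

Emit:
{"api": "jog_arm", "payload": {
  "series": [-7, 8, -10, 0, 0, 0, -15, 0, 0, 0, -15, 0, 0, 0, 0, 0, 0, 0, 0, 0]
}}

```text
clock: 10.75
ee_pos: [0.4063, 0.2339, 0.092]
orientation: [-179.4, 2.5, -12.8]
wrist_force: [0.8, -0.1, -0.2]
grip_width: 0.0426
```

Emit:
{"api": "jog_arm", "payload": {
  "series": [-3, 5, -5, 0, 0, 0, -10, 0, 0, 0, -4, 0, 0, 0, 0, 0, 0, 0, 0, 0]
}}

```text
clock: 11.17
ee_pos: [0.4055, 0.2389, 0.0744]
orientation: [-179.2, 2.3, -12.9]
wrist_force: [-0.0, -0.3, -0.2]
grip_width: 0.0427
```

```bash
python3 - <<'E'
from tip import *
o,d=wrist(); print(o["ee_pos"],o["orientation"],o["clock"],o["wrist_force"])
cv2.imwrite("pics/w8.png",d["img"][:,:,::-1])
E
```

```text
[0.40550891 0.23894304 0.07437662] [-179.21268146    2.28031059  -12.91568053] 11.1667 [-0.00919085 -0.34589057 -0.19547759]
```

View pics/w8.png

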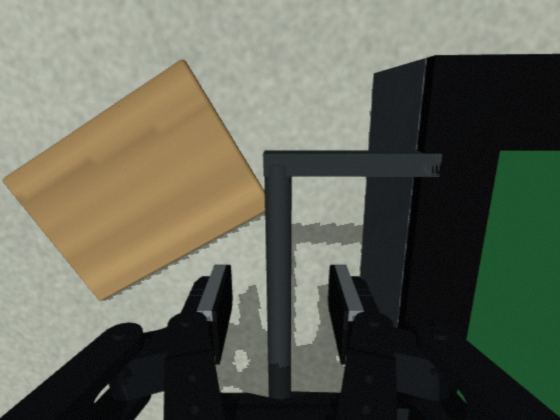

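Emit:
{"api": "jog_arm", "payload": {
  "series": [-1, 0, -3, 0, 0, 0, 0, 0, 0, 0, 0, 0, 0, 0, 0, 0, 0, 0, 0, 0, 0, 0, 0, 0, 0, 0, 0, 0],
  "hand": -1,
  "force": 45
}}

```text
clock: 11.8
ee_pos: [0.4049, 0.2391, 0.0719]
orientation: [-179.2, 2.2, -12.9]
wrist_force: [0.1, -0.6, -1.6]
grip_width: 0.0084
```

```bash
cat > lid.py <<'E'
from tip import *
a=np.radians(-12.45); u=np.array([np.cos(a),np.sin(a)]); T0=np.array([.4049,.2391,.0719])
def pos(th): return T0+np.r_[.17*(1-np.cos(th))*u,.17*np.sin(th)]
def est():
    o=observe(); e=o["ee_pos"]-T0; h=e[:2]@u
    th=np.arctan2(e[2],.17-h); print("th",th.round(4),"radial mm",round(1e3*(np.hypot(e[2],.17-h)-.17),1),"lat",round(1e3*(e[:2]@np.array([-u[1],u[0]])),1),"ee",o["ee_pos"].round(4),o["orientation"].round(1),"F",o["wrist_force"].round(1),round(o["grip_width"],4),o["clock"]); return th,o
def plan(step,n):
    th,o=est(); p=o["ee_pos"]
    for i in range(n):
        q=pos(th+(i+1)*step); print(((q-p)*1e3).round(1).tolist(),end=" "); p=q
if __name__=="__main__":
    import sys; plan(float(sys.argv[1]),int(sys.argv[2]))
E
python3 lid.py .05 6
```

```text
th -0.0003 radial mm 0.0 lat 0.0 ee [0.4049 0.2391 0.0719] [-179.2    2.2  -12.9] F [ 0.1 -0.6 -1.6] 0.0084 11.8
[0.2, -0.1, 8.5] [0.6, -0.1, 8.5] [1.0, -0.2, 8.4] [1.4, -0.3, 8.4] [1.8, -0.4, 8.3] [2.3, -0.5, 8.2]
```

Emit:
{"api": "jog_arm", "payload": {
  "series": [0, 0, 5, 0, 0.5, 0, 8.5, 0, 1, -0.2, 8.5, 0, 1, -0.2, 8.5, 0, 1.5, -0.3, 8.5, 0, 1, -0.2, 5, 0, 0, 0, 0, 0]
}}

```text
clock: 12.38
ee_pos: [0.4122, 0.2376, 0.1221]
orientation: [-179.1, 2.0, -12.8]
wrist_force: [1.5, -0.8, -2.7]
grip_width: 0.0083
```

```bash
python3 lid.py .05 8
```

```text
th 0.2995 radial mm 0.1 lat 0.1 ee [0.4122 0.2376 0.1221] [-179.1    2.   -12.8] F [ 1.5 -0.8 -2.7] 0.0083 12.3833
[2.7, -0.7, 8.0] [3.0, -0.7, 7.9] [3.4, -0.8, 7.7] [3.8, -0.8, 7.6] [4.2, -0.9, 7.4] [4.5, -1.0, 7.1] [4.9, -1.1, 6.9] [5.2, -1.1, 6.6]
```

Tracking very well; the lid moves with small forces.

Emit:
{"api": "jog_arm", "payload": {
  "series": [2.7, -0.7, 8, 0, 3, -0.7, 7.9, 0, 3.4, -0.8, 7.7, 0, 3.8, -0.8, 7.6, 0, 4.2, -0.9, 7.4, 0, 4.5, -1, 7.1, 0, 0, 0, 0, 0]
}}

```text
clock: 12.97
ee_pos: [0.4382, 0.2318, 0.176]
orientation: [-179.0, 1.6, -12.8]
wrist_force: [3.3, -1.7, -5.8]
grip_width: 0.0084
```

```bash
python3 lid.py .05 8
```

```text
th 0.6535 radial mm 1.2 lat 0.0 ee [0.4382 0.2318 0.176 ] [-179.     1.6  -12.8] F [ 3.3 -1.7 -5.8] 0.0084 12.9667
[6.1, -1.4, 5.9] [5.5, -1.2, 6.3] [5.8, -1.3, 6.1] [6.1, -1.4, 5.7] [6.4, -1.4, 5.4] [6.6, -1.5, 5.1] [6.9, -1.5, 4.7] [7.1, -1.6, 4.4]
```

Emit:
{"api": "jog_arm", "payload": {
  "series": [6, -1.4, 5.9, 0, 5.5, -1.2, 6.3, 0, 5.8, -1.3, 6.1, 0, 6.1, -1.4, 5.7, 0, 6.4, -1.4, 5.4, 0, 3, -0.7, 2.5, 0, 0, 0, 0, 0]
}}

```text
clock: 13.55
ee_pos: [0.4751, 0.2235, 0.2141]
orientation: [-178.9, 1.4, -12.8]
wrist_force: [6.0, 2.5, -11.8]
grip_width: 0.0083
```

```bash
python3 lid.py .05 8
```

```text
th 0.9669 radial mm 2.7 lat -0.1 ee [0.4751 0.2235 0.2141] [-178.9    1.4  -12.8] F [  6.    2.5 -11.8] 0.0083 13.55
[8.5, -1.8, 2.4] [7.2, -1.6, 4.3] [7.4, -1.6, 3.9] [7.5, -1.7, 3.5] [7.7, -1.7, 3.1] [7.9, -1.7, 2.7] [8.0, -1.8, 2.3] [8.1, -1.8, 1.9]
```

Emit:
{"api": "jog_arm", "payload": {
  "series": [8, -1.8, 2.2, 0, 7.2, -1.6, 4, 0, 7.4, -1.6, 3.6, 0, 7.5, -1.7, 3.2, 0, 7, -1.6, 2.7, 0, 3, -0.7, 1, 0, 0, 0, 0, 0]
}}

```text
clock: 14.13
ee_pos: [0.516, 0.2142, 0.2358]
orientation: [-178.9, 1.7, -12.9]
wrist_force: [-0.2, 1.7, -1.6]
grip_width: 0.008
```

```bash
python3 lid.py .04 8
```

```text
th 1.2407 radial mm 3.2 lat -0.4 ee [0.516  0.2142 0.2358] [-178.9    1.7  -12.9] F [-0.2  1.7 -1.6] 0.008 14.1333
[7.4, -1.2, -1.0] [6.4, -1.4, 1.8] [6.5, -1.4, 1.6] [6.5, -1.4, 1.3] [6.6, -1.4, 1.0] [6.6, -1.5, 0.7] [6.6, -1.5, 0.5] [6.6, -1.5, 0.2]
```

Emit:
{"api": "jog_arm", "payload": {
  "series": [6.4, -1.2, 1, 0, 6.4, -1.4, 1.6, 0, 6.5, -1.4, 1.4, 0, 6.5, -1.4, 1.2, 0, 6, -1.4, 0.8, 0, 3, -0.7, 0.3, 0, 0, 0, 0, 0, 0, 0, 0, 0]
}}

```text
clock: 14.8
ee_pos: [0.5523, 0.2062, 0.2441]
orientation: [-178.9, 1.8, -12.9]
wrist_force: [-3.2, 1.7, 6.0]
grip_width: 0.0081
```

```bash
python3 - <<'E'
from lid import *
plan(.03,4)
for n in ("scene","top"):
    d=get_image(n); b=(slice(130,290),slice(270,430)) if n=="scene" else (slice(170,290),slice(160,300))
    cv2.imwrite(f"pics/{n}9.png",cv2.resize(d["img"][b][:,:,::-1],None,fx=3.7,fy=3.7,interpolation=2))
o,d=wrist(); cv2.imwrite("pics/w9.png",d["img"][:,:,::-1])
E
```

```text
th 1.4611 radial mm 3.2 lat -0.4 ee [0.5523 0.2062 0.2441] [-178.9    1.8  -12.9] F [-3.2  1.7  6. ] 0.0081 14.8
[5.4, -0.8, -2.7] [5.0, -1.1, 0.3] [5.0, -1.1, 0.2] [5.0, -1.1, 0.0]
```

View pics/scene9.png

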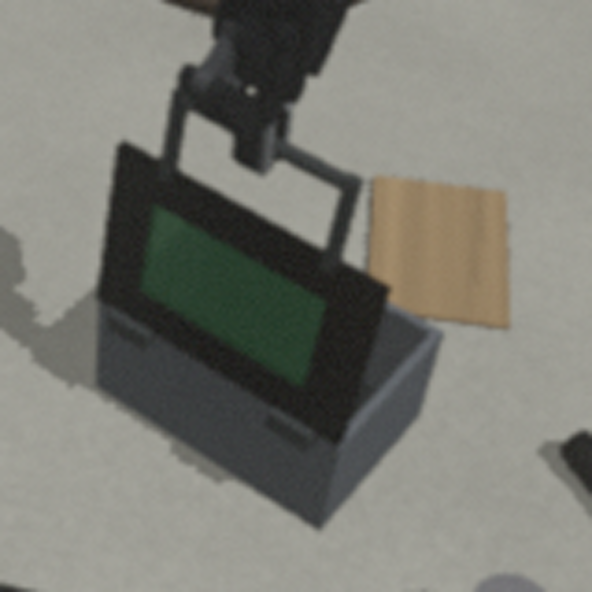

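View pics/w9.png

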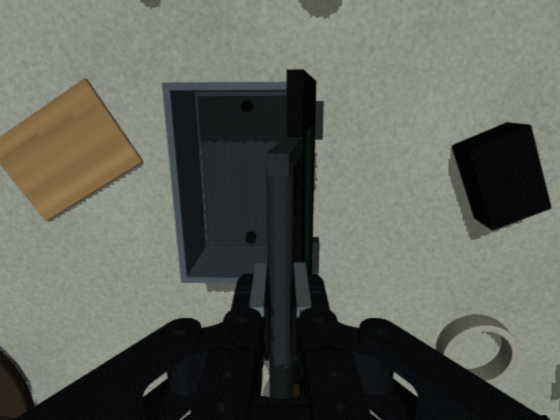

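View pics/top9.png

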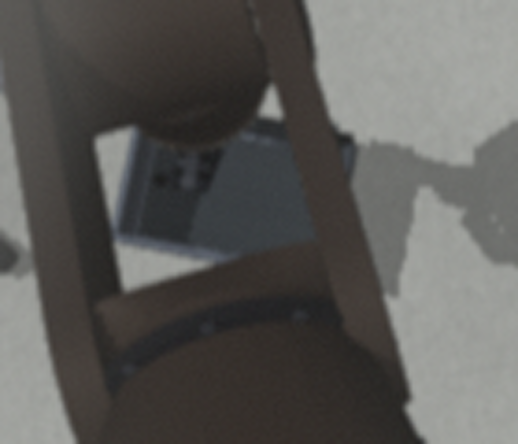

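```bash
python3 - <<'E'
from lid import *
import cv2
from scipy.optimize import least_squares
cv2.imwrite("pics/w9z.png",cv2.resize(cv2.imread("pics/w9.png")[55:295,150:350],None,fx=2.5,fy=2.5,interpolation=2))
s=get_image("scene"); Z=lambda x,y:np.array((270+(x+.5)/3.7-.5,130+(y+.5)/3.7-.5))
ya=np.radians(-12.45); c=np.array([.5116,.2148])
def W(r,y,n,th): # r along lid from hinge, y, n normal offset (up when shut)
    x=60-r*np.cos(th)+n*np.sin(th); z=90+r*np.sin(th)+n*np.cos(th)
    return np.array([c[0]+(np.cos(ya)*x-np.sin(ya)*y)/1e3,c[1]+(np.sin(ya)*x+np.cos(ya)*y)/1e3,z/1e3])
obs=[((120,90,4),(120,143)),((120,-90,4),(122,143))]
# which end is +y? project
for th in (1.36,1.46,1.56):
    for l in [(120,90,4),(120,-90,4),(0,90,4),(0,-90,4),(170,55,0),(170,-55,0)]:
        p=proj(s,W(*l,th)); print(l,((p-[270,130]+.5)*3.7-.5).round(0).tolist(),end=" ")
    print()
E
```

```text
(120, 90, 4) [392.0, 282.0] (120, -90, 4) [125.0, 136.0] (0, 90, 4) [334.0, 445.0] (0, -90, 4) [92.0, 297.0] (170, 55, 0) [364.0, 172.0] (170, -55, 0) [194.0, 84.0] 
(120, 90, 4) [380.0, 293.0] (120, -90, 4) [112.0, 144.0] (0, 90, 4) [334.0, 446.0] (0, -90, 4) [92.0, 297.0] (170, 55, 0) [348.0, 185.0] (170, -55, 0) [176.0, 95.0] 
(120, 90, 4) [368.0, 305.0] (120, -90, 4) [99.0, 154.0] (0, 90, 4) [334.0, 446.0] (0, -90, 4) [92.0, 297.0] (170, 55, 0) [330.0, 201.0] (170, -55, 0) [158.0, 109.0]
```

View pics/w9z.png

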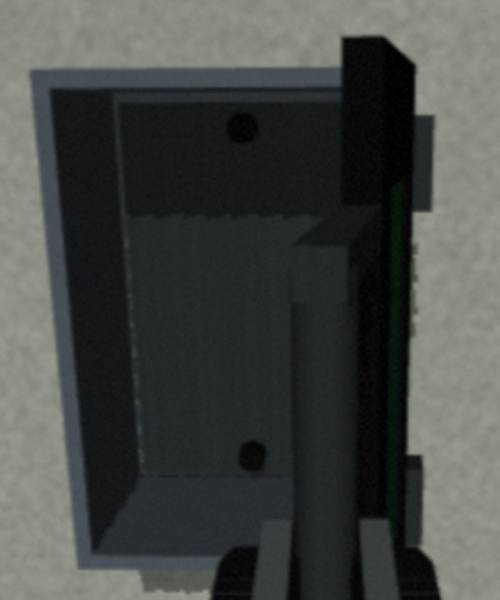

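Emit:
{"api": "jog_arm", "payload": {
  "series": [4, -0.8, -0.5, 0, 5, -1, 0, 0, 4.5, -1, 0, 0, 3, -0.6, 0, 0, 0, 0, 0, 0, 0, 0, 0, 0, 0, 0, 0, 0]
}}

```text
clock: 15.58
ee_pos: [0.5698, 0.2023, 0.2444]
orientation: [-178.9, 1.7, -12.8]
wrist_force: [-1.2, 0.1, 4.1]
grip_width: 0.0083
```

```bash
python3 - <<'E'
from lid import *
plan(.03,2)
d=get_image("scene"); cv2.imwrite("pics/scene10.png",cv2.resize(d["img"][130:290,270:430,::-1],None,fx=3.7,fy=3.7,interpolation=2))
o,d=wrist(); cv2.imwrite("pics/w10.png",d["img"][:,:,::-1])
E
```

```text
th 1.5646 radial mm 2.5 lat -0.4 ee [0.5698 0.2023 0.2444] [-178.9    1.7  -12.8] F [-1.2  0.1  4.1] 0.0083 15.5833
[5.1, -0.7, -2.5] [5.0, -1.1, -0.2]
```

View pics/scene10.png

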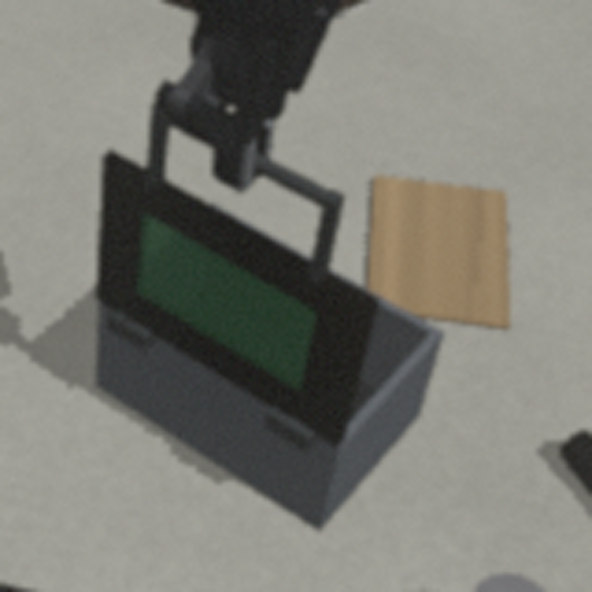

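View pics/w10.png

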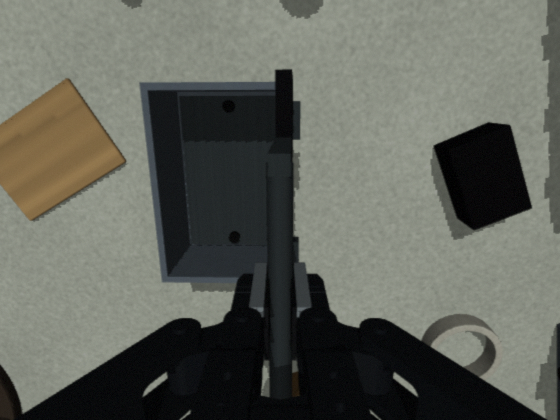

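Emit:
{"api": "jog_arm", "payload": {
  "series": [0, 0, 0, 0, 0, 0, 0, 0, 0, 0, 0, 0, 0, 0, 0, 0, 0, 0, 0, 0, 0, 0, 0, 0, 0, 0, 0, 0, 0, 0, 0, 0]
}}

```text
clock: 16.35
ee_pos: [0.5695, 0.2023, 0.2444]
orientation: [-178.9, 1.7, -12.8]
wrist_force: [-1.2, 0.5, 3.5]
grip_width: 0.0079
```

```bash
python3 - <<'E'
from lid import *
est()
d=get_image("scene"); cv2.imwrite("pics/scene11.png",d["img"][:,:,::-1])
E
```

```text
th 1.5633 radial mm 2.5 lat -0.4 ee [0.5695 0.2023 0.2444] [-178.9    1.7  -12.8] F [-1.2  0.5  3.5] 0.0079 16.35
```

View pics/scene11.png

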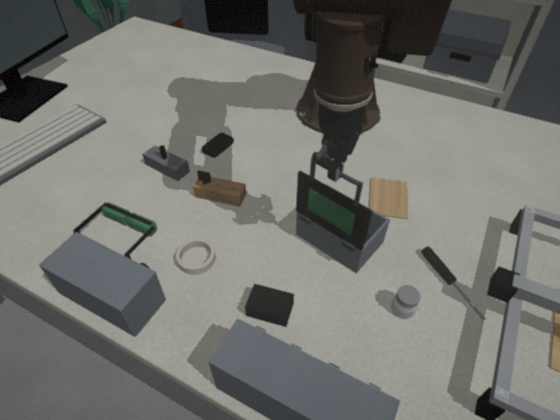

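The lid stands upright and still, the pin is upright in the middle opening at about (163,153), and everything else is where it was.

```bash
python3 -c "
from cell import *
print(hand_in())"
```

```text
the job is handed in; nothing more can be done
None
```

The round-headed test pin is home in the middle opening of the terminal block, and the lid is held upright by its bar. I handed the job in at about 16.4 s of the 58 s allowed; no verdict is reported.

- **Pin:** It met the block with 18 N of push at the right seating height. The tip was about 0.7 mm off the opening's axis. After letting go, both cameras showed it standing upright in the opening.
- **Lid:** My last estimate from the arm's position was 1.563 rad, and the scene picture gave about 1.56 rad. It was still, with the bar held at a 45 N grip setting and the fingers 8 mm apart. The wrist force was about 4 N.
- **Disagreements:** The gripped bar sits about 2.5 mm further from the hinge than my model of the swing predicted. The tool had also tilted by about 1.7° along the way, which the moves could not correct. Both seemed harmless.
- **Rest of the bench:** The spare pin and the other objects look unmoved in the last picture.

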